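# Set the timer on the red portable hob

## Task

Set the cooking timer of the red hob on the market stall: turn its small black inner knob clockwise until the knob's white pointer points at the green mark on the hob. Do not turn the wide silver heat ring around that knob, do not touch the blue hob, and let go of the knob when it is set.

Things in the scene. Friction and masses are not known exactly. Their poses are not given: they have to be found in the camera images.
- red_hob: Red hob, fixed box 320 (x) by 240 (y), top 60 mm above the table; origin on the table under its centre, z up, knobs near its front (-x) edge. Knobs' common vertical axis: x -115, y 0. Green mark (16 x 12 mm) on the red top beside the ring, straight to -y of that axis; white lines are other settings. Loose pan 150 mm wide, rim 116 mm above the table, centred at about x 60, y 0.
- red_timer (a joint): Turn (rad, 0 to 2.4, clockwise from above) of the red hob's black inner knob: bar 36 mm long, 14 thick, 80 to 119 mm above the table; pinch its 14 mm sides, fingertips about 90 mm up. White line on one half of the bar's top = pointer: to hob +x at 0, to -y at the green mark (1.571). Starts 0.15 to 0.8. Friction 0.03 Nm; stays where left.
- red_heat_mark (a point): Orange line on top of the red hob's silver outer ring (heat), 30 mm from the knob axis, 76 mm above the table. The ring is 72 mm across, 60 to 76 mm above the table, round the foot of the black knob (foot disc 38 mm across, top 80 mm up). It turns easily (0.04 Nm), independently of the black knob.
- blue_hob: The other hob, blue, fixed, same make and size with the same knobs, marks and pan; origin and axes as for the red one. Not to be touched. One hob stands left and one right; which is which varies.

How it is judged:
By the outcome, as a careful person would: the job done as asked, in the order asked, and still so for the second after the job is handed in, with the robot touching nothing.
It also fails if it takes over 32 s, if anything falls off the work surface, if the arm or the gripper's body presses on something with over 40 N, if the wrist force passes 120 N, or if a joint passes its speed limit or range.

## Robot

A 6-joint arm with a two-finger parallel gripper is mounted at the origin on the work surface. World frame = base frame: x ahead of the robot, y to its left, z up, the work surface at z = 0. Lengths are in m, angles in rad, forces in N, time in s.
With the tool pointing down it reaches from about 0.3 to 0.875 m from the base axis. Payload 6.4 kg.
Tool frame: the origin (TCP) lies on the mounting face of the last link; the fingertips stand 173 mm ahead of it and the grasp point (between the pads) lies 155 mm ahead of it (ctrl.tip_reach is the distance from the TCP to the fingertips, in m); z points along the fingers, y is the line along which they close (so a half turn about z gives the same grasp; the last joint's range is limited). The gripper opens to 85 mm and grips with 20 to 120 N. Pads are 22 mm wide; open, the fingers measure 114 mm over their backs; the gripper's body (76 mm by 85 mm) begins 54 mm behind the grasp point. The pads swing forward as they close: fully open they stand 13 mm farther back than shut.
Start: joints at [1.082, 0.181, 1.607, -0, 1.354, -0.206], TCP at [0.16, 0.552, 0.405] pointing down, gripper open.
Joint ranges: [-2.99, 2.99], [-0.89, 2.07], [0.3, 2.58], [-1.14, 4.28], [0, 2.63], [-3.12, 3.12]. Speed limits (rad/s): [2.57, 2.57, 3.01, 3.14, 3.14, 3.14].

## Interface

Orientations are given as a unit quaternion [w, x, y, z].
In Python, from bench import ctrl gives the robot as it stands.
- The arm moves only by the shell command python3 -m pendant 'ROWS'. ROWS is JSON, a list that holds one entry, the list of rows, each a list of 7 numbers: the opening, from 0 (shut) to 1 (fully open), then the shift along the tool's x, y, z in mm, then the turn, a rotation vector about the tool's x, y, z in rad. A call has 1 to 5 rows; each row is the pose to reach, as a shift and turn from the pose commanded when the call began, along the tool's axes at that moment; what a row does not reach only later rows make up. A row lasts 1/12 s, in which the tool goes at most 41.7 mm and 7.16 degrees, less where a joint would pass 70% of its speed; a pose out of reach is approached as far as the arm can. A call with a gripper value outside its range is refused whole. The fingers move at their own pace and stop on an object; the grip force is fixed at half the most. Time passes only in rows, so rows that repeat a pose let the fingers close. It gives the time, the measured TCP pose, the force, the opening and the grip force at its end, in the units of the state.
- ctrl.get_obs(): the state, without advancing time (a new reading comes with each control period).
- ctrl.camera(name): name is "side" or "top"; returns the picture (420x560x3 uint8, red, green, blue); there is no depth.
- ctrl.camera_params(name): a dict with "mtx" (3x3 intrinsics, pixels), "world_from_camera" (4x4, takes a point from camera to world coordinates). Camera axes: x right, y down, z forward; pixel columns grow to the right and rows downward; lengths in m; the calibration is good to about 2 mm. A picture is of the moment at which its call begins. camera_params takes no time and is no camera call.
- ctrl.hand_in(): hands the job in; it is judged then, once.
Trained networks look in the newest picture that a camera, given by its name, has taken for a name from the list of things; names that differ only in an ending like _2 or _b are one class to them, and where a whole thing is asked for, a point or a joint stands for the part that bears it (a point fixed in the world has none). Each returns a list of dicts, best first, with "confidence" (0 to 1); they miss things now and then, are a little off and sometimes report something else, mostly with a low value. They report only what shows in the picture. A call takes as long as a camera call.
- ctrl.boxes_of(camera, name): "point" ([column, row] as shares, 0 to 1, of the picture: columns of its width, rows of its height, amid what is visible of it).
The state is a dict: "time_s": time; "q": joint angles; "dq": joint speeds; "joint_efforts": joint torques, N m; "eef_pos": TCP position; "eef_rot": TCP orientation; "wrist_force": force on the tool from outside, world axes, zero at the start; "torque": the same for the moment, N m; "opening": opening from 0.0 (shut) to 1.0 (fully open); "grasp_force": force on a finger pad.
Only numpy, scipy, OpenCV 4.12 (cv2) and the standard library are available. Lean on these libraries where they do the work, as an engineer would, in place of code of your own. Each camera call takes 0.05 s, during which the arm holds its last target. There are 200 camera calls.

## Working session

There is one attempt and no reset: what is moved stays moved. The work goes in short steps, Python scripts to look and compute and a shell command to move; the robot and the scene stay as the last step left them, time stands still between calls to the robot, and variables do not carry over. Pictures are saved under pics/ and viewed, at most 10 in all, crops included, and the job is handed in when it is done.

```bash
mkdir -p pics
python3 - <<'E'
from bench import ctrl
import cv2,numpy as np
for c in("top","side"):
    im=ctrl.camera(c); cv2.imwrite(f"pics/{c}0.png",im[:,:,::-1])
    p=ctrl.camera_params(c); print(c,np.round(p["mtx"],1).tolist(),np.round(p["world_from_camera"],3).tolist())
    for n in("red_hob","red_timer","red_heat_mark","blue_hob"): print(n,[(np.round(np.array(d["point"])*[560,420],1).tolist(),round(d["confidence"],2)) for d in ctrl.boxes_of(c,n)][:3])
o=ctrl.get_obs(); print(o["time_s"],o["eef_pos"],o["eef_rot"],o["wrist_force"],o["opening"])
E
```

```text
top [[401.7, 0.0, 278.6], [0.0, 401.7, 202.8], [0.0, 0.0, 1.0]] [[-0.015, -0.996, 0.09, 0.49], [-1.0, 0.016, 0.012, -0.024], [-0.013, -0.09, -0.996, 0.87], [0.0, 0.0, 0.0, 1.0]]
red_hob [([178.1, 214.6], 0.56)]
red_timer [([153.5, 251.4], 0.78)]
red_heat_mark [([166.7, 243.6], 0.97)]
blue_hob [([359.6, 194.7], 0.9)]
side [[532.8, 0.0, 271.7], [0.0, 532.8, 206.9], [0.0, 0.0, 1.0]] [[-0.996, -0.053, 0.075, 0.511], [-0.091, 0.683, -0.725, 0.772], [-0.013, -0.729, -0.685, 0.848], [0.0, 0.0, 0.0, 1.0]]
red_hob [([287.4, 334.8], 0.76)]
red_timer [([327.4, 315.3], 0.65)]
red_heat_mark []
blue_hob [([279.7, 196.4], 0.93)]
0.5 [0.1604393  0.55216778 0.40466642] [-2.17209575e-05  1.40918234e-01  9.90021237e-01 -4.06177318e-05] [-0.70977348 -0.92264837  0.06749951] 1.0024277619993036
```

View pics/top0.png

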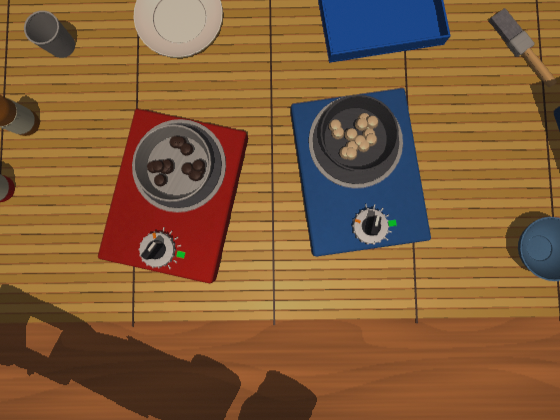

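View pics/side0.png

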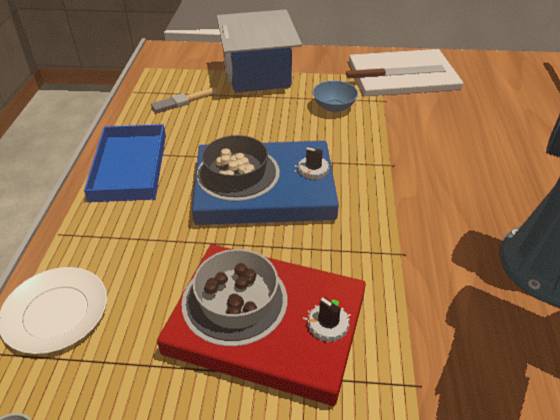

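The top view shows the red hob on the left: knob at about (155,249), green mark at (181,255). I'll measure these precisely and look closer.

```bash
cat > h.py <<'E'
import numpy as np,cv2
from bench import ctrl
def w(c,px,z):
    p=ctrl.camera_params(c);T=np.array(p["world_from_camera"])
    d=T[:3,:3]@np.linalg.solve(p["mtx"],[px[0],px[1],1]);o=T[:3,3]
    return (o+d*(z-o[2])/d[2])[:2]
def px(c,P):
    p=ctrl.camera_params(c);q=np.linalg.inv(p["world_from_camera"])@[*P,1];q=np.array(p["mtx"])@q[:3];return q[:2]/q[2]
E
python3 - <<'E'
from h import *
for c,bx in(("top",(110,205,90,80)),("side",(280,270,100,90))):
    im=cv2.imread(f"pics/{c}0.png");hsv=cv2.cvtColor(im,cv2.COLOR_BGR2HSV)
    x,y,a,b=bx
    g=cv2.inRange(hsv,(50,120,100),(75,255,255));g2=np.zeros_like(g);g2[y:y+b,x:x+a]=g[y:y+b,x:x+a]
    m=cv2.moments(g2,True);gp=(m["m10"]/m["m00"],m["m01"]/m["m00"]);print(c,"green",gp,w(c,gp,.06))
    cv2.imwrite(f"pics/{c}crop.png",cv2.resize(im[y:y+b,x:x+a],None,fx=6,fy=6,interpolation=cv2.INTER_CUBIC))
    if c=="top":
        r=cv2.inRange(hsv,(0,180,90),(8,255,255))|cv2.inRange(hsv,(172,180,90),(180,255,255))
        n,l,s,_=cv2.connectedComponentsWithStats(r);k=1+np.argmax(s[1:,4])
        pts=np.argwhere(l==k)[:,::-1]
        W=np.array([w(c,p,.06) for p in cv2.convexHull(pts.astype(np.int32))[:,0]])
        print(s[k],cv2.minAreaRect((W*1000).astype(np.float32)), (cv2.boxPoints(cv2.minAreaRect((W*1000).astype(np.float32)))).round())
E
```

```text
top green (180.33333333333334, 254.0) [0.46261486 0.18387923]
[  98  109  148  174 9727] ((584.6959838867188, 201.313720703125), (237.36068725585938, 317.3467712402344), 76.94004821777344) [[403. 122.]
 [712.  50.]
 [766. 281.]
 [457. 353.]]
side green (334.7, 302.6) [0.46081857 0.18145351]
```

View pics/topcrop.png

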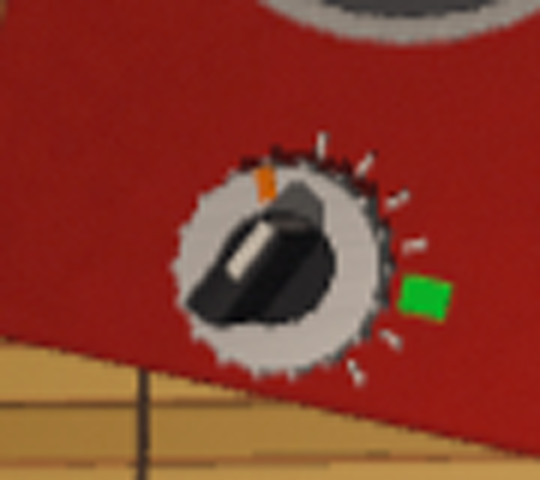

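View pics/sidecrop.png

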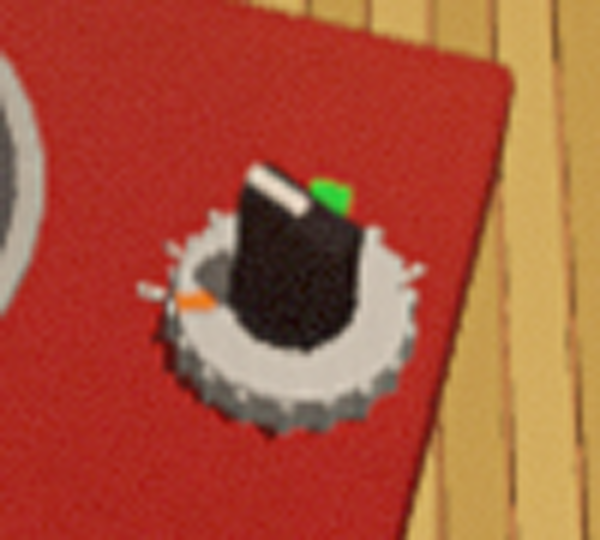

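The crops show the white pointer running from (233,277) to (268,222) in the top crop and from (305,208) to (255,172) in the side crop. The orange mark is at (265,184) in the top crop.

Run:
```python
from h import *
T=lambda u,v,z:w("top",((u+.5)/6-.5+110,(v+.5)/6-.5+205),z)*1000
S=lambda u,v,z:w("side",((u+.5)/6-.5+280,(v+.5)/6-.5+270),z)*1000
print("ring",T(280,268,.076),S(292,292,.076),"orange",T(265,184,.076),S(196,300,.076))
for f,a,b in((T,(233,277),(268,222)),(S,(305,208),(255,172))):
    A,B=f(*a,.119),f(*b,.119);d=B-A;print(A,B,np.degrees(np.arctan2(d[1],d[0])))
from scipy.spatial.transform import Rotation as R
o=ctrl.get_obs();q=o["eef_rot"];print(R.from_quat([*q[1:],q[0]]).as_matrix().round(3), o["q"])
```

```text
ring [473.14031178 227.49998093] [472.74577277 227.59514362] orange [500.75793034 232.81306066] [500.16014051 232.60451549]
[471.4588818  228.50159934] [488.32892833 217.79325796] -32.40553038698959
[471.66845512 229.68224629] [485.78819162 218.4256279 ] -38.56275669156991
[[-0.96   0.279 -0.   ]
 [ 0.279  0.96  -0.   ]
 [ 0.    -0.    -1.   ]] [ 1.08168777e+00  1.80820564e-01  1.60702162e+00  1.34765547e-05
  1.35384164e+00 -2.06333768e-01]
```

Both cameras put the knob axis at about (473, 227.5) mm. The hob yaw is about -13.3° and the pointer about -35°, so the timer is at about 0.38. Moving above the knob.

```bash
python3 -m pendant '[[[0.7,-35,-20,7,0,0,0],[0.7,-70,-40,14,0,0,0],[0.7,-105,-60,21,0,0,0],[0.7,-140,-80,28,0,0,0],[0.7,-175,-100,35,0,0,0]]]'
python3 -m pendant '[[[0.7,-35,-20,7,0,0,0],[0.7,-70,-40,14,0,0,0],[0.7,-105,-60,21,0,0,0],[0.7,-140,-80,28,0,0,0],[0.7,-175,-100,35,0,0,0]]]'
```

```text
time_s: 0.92
eef_pos: [0.3013, 0.4059, 0.3696]
eef_rot: [0.0, 0.141, 0.99, 0.0]
wrist_force: [1.6, 0.5, -0.0]
opening: 0.7
grasp_force: 0.0
time_s: 1.33
eef_pos: [0.4418, 0.2608, 0.3347]
eef_rot: [0.0, 0.141, 0.99, 0.0]
wrist_force: [0.5, 0.1, -0.3]
opening: 0.701
grasp_force: 0.0
```

```bash
python3 -m pendant '[[[0.7,-20,-12,0,0,0,0.11],[0.7,-39,-23,5,0,0,0.22],[0.7,-39,-23,5,0,0,0.33],[0.7,-39,-23,5,0,0,0.33],[0.7,-39,-23,5,0,0,0.33]]]'
python3 - <<'E'
from h import *
o=ctrl.get_obs();print(o["eef_pos"],o["eef_rot"],o["q"])
im=ctrl.camera("side");cv2.imwrite("pics/s1.png",cv2.resize(im[150:400,180:460,::-1],None,fx=2.4,fy=2.4))
E
```

```text
time_s: 1.75
eef_pos: [0.4718, 0.2293, 0.3296]
eef_rot: [-0.0, 0.3, 0.954, -0.0]
wrist_force: [0.3, -0.1, 0.7]
opening: 0.698
grasp_force: 0.0
[0.47176828 0.22934644 0.32959282] [-2.20233604e-04  3.00393320e-01  9.53815394e-01 -5.73779405e-07] [ 2.25936682e-01  1.50977065e-01  1.80269811e+00  2.39375570e-04
  1.18829787e+00 -7.34739033e-01]
```

View pics/s1.png

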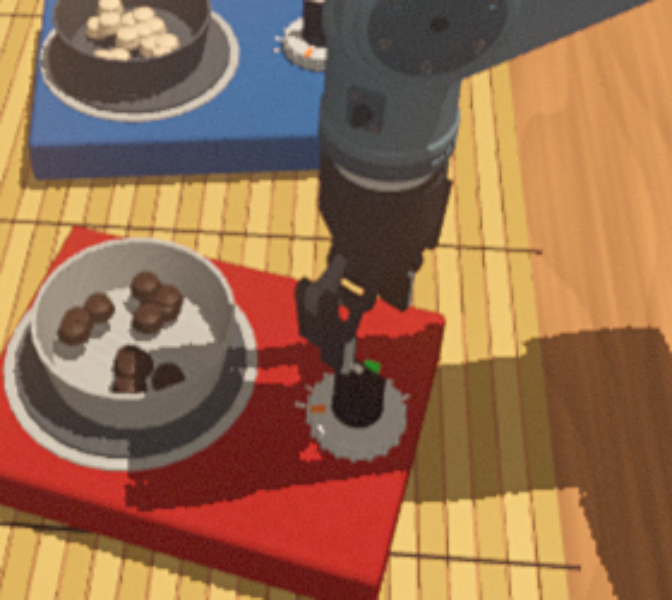

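The gripper is centred over the knob, which is at about (358,400) in this crop, and clear of the pan. Descending.

```bash
python3 -m pendant '[[[0.7,-2,-1,20,0,0,0],[0.7,-2,-1,40,0,0,0],[0.7,-2,-1,55,0,0,0],[0.7,-2,-1,62,0,0,0],[0.7,-2,-1,62,0,0,0]]]'
python3 -m pendant '[[[0.0,0,0,0,0,0,0],[0.0,0,0,0,0,0,0],[0,0,0,0,0,0,0],[0,0,0,0,0,0,0],[0,0,0,0,0,0,0]]]'
python3 - <<'E'
from h import *
print(ctrl.tip_reach);o=ctrl.get_obs();print(o["torque"],o["opening"],o["grasp_force"])
im=ctrl.camera("side");cv2.imwrite("pics/s2.png",cv2.resize(im[250:370,260:400,::-1],None,fx=5,fy=5,interpolation=cv2.INTER_CUBIC))
E
```

```text
time_s: 2.22
eef_pos: [0.4717, 0.228, 0.2662]
eef_rot: [-0.001, 0.3, 0.954, -0.001]
wrist_force: [-0.4, -0.2, 0.6]
opening: 0.699
grasp_force: 0.0
time_s: 2.63
eef_pos: [0.4733, 0.228, 0.269]
eef_rot: [0.001, 0.302, 0.953, 0.001]
wrist_force: [-0.8, 3.2, 5.9]
opening: 0.15
grasp_force: 61.8
0.1734
[0.47305603 0.22978713 0.00108349] 0.14994643847150352 61.8263840675354
```

View pics/s2.png

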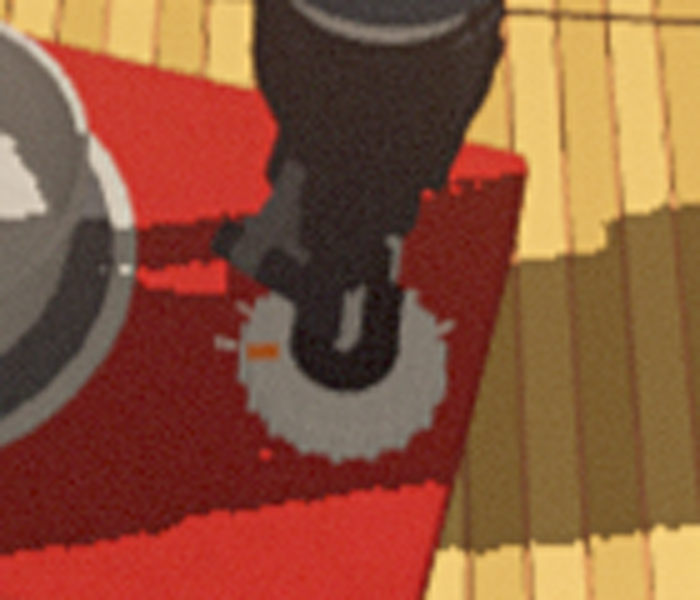

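The pads hold the 14 mm sides (opening 0.15, 62 N) and the ring is clear. Turning clockwise about 68° (1.19 rad).

```bash
python3 -m pendant '[[[0,0,0,0,0,0,0.08],[0,0,0,0,0,0,0.16],[0,0,0,0,0,0,0.24],[0,0,0,0,0,0,0.32],[0,0,0,0,0,0,0.4]]]'
python3 -m pendant '[[[0,0,0,0,0,0,0.08],[0,0,0,0,0,0,0.16],[0,0,0,0,0,0,0.24],[0,0,0,0,0,0,0.32],[0,0,0,0,0,0,0.4]]]'
python3 -m pendant '[[[0,0,0,0,0,0,0.1],[0,0,0,0,0,0,0.2],[0,0,0,0,0,0,0.3],[0,0,0,0,0,0,0.39],[0,0,0,0,0,0,0.39]]]'
python3 -m pendant '[[[0,0,0,0,0,0,0],[0,0,0,0,0,0,0]]]'
```

```text
time_s: 3.1
eef_pos: [0.4733, 0.2279, 0.269]
eef_rot: [0.001, 0.487, 0.874, 0.001]
wrist_force: [-2.3, 2.0, 7.0]
opening: 0.147
grasp_force: 62.1
time_s: 3.52
eef_pos: [0.4731, 0.2279, 0.269]
eef_rot: [0.0, 0.65, 0.76, 0.001]
wrist_force: [-2.5, 1.5, 7.9]
opening: 0.149
grasp_force: 62.2
time_s: 3.93
eef_pos: [0.473, 0.2279, 0.269]
eef_rot: [-0.0, 0.786, 0.619, 0.001]
wrist_force: [-3.1, 1.9, 8.6]
opening: 0.148
grasp_force: 62.4
time_s: 4.1
eef_pos: [0.473, 0.2279, 0.269]
eef_rot: [-0.0, 0.784, 0.621, 0.001]
wrist_force: [-4.0, 1.7, 9.2]
opening: 0.146
grasp_force: 62.4
```

Tool yaw now puts the bar at -103.2°. Release, lift, and look.

```bash
python3 -m pendant '[[[0.6,0,0,0,0,0,0],[0.6,0,0,0,0,0,0],[0.6,0,0,0,0,0,0],[0.6,0,0,0,0,0,0],[0.6,0,0,0,0,0,0]]]'
python3 -m pendant '[[[0.6,0,0,-15,0,0,0],[0.6,0,0,-40,0,0,0],[0.6,0,0,-75,0,0,0],[0.6,0,0,-110,0,0,0],[0.6,0,0,-110,0,0,0]]]'
```

```text
time_s: 4.52
eef_pos: [0.4728, 0.2274, 0.2675]
eef_rot: [-0.0, 0.784, 0.62, -0.0]
wrist_force: [0.1, 0.1, -0.2]
opening: 0.6
grasp_force: 0.0
time_s: 4.93
eef_pos: [0.4749, 0.228, 0.3851]
eef_rot: [0.003, 0.784, 0.621, 0.005]
wrist_force: [0.3, 0.4, 0.4]
opening: 0.599
grasp_force: 0.0
```

```bash
python3 -m pendant '[[[0.6,35,0,0,0,0,0],[0.6,75,0,0,0,0,0],[0.6,115,0,0,0,0,0],[0.6,155,0,0,0,0,0],[0.6,190,0,0,0,0,0]]]'
python3 -m pendant '[[[0.6,30,20,0,0,0,0],[0.6,60,20,0,0,0,0],[0.6,60,20,0,0,0,0]]]'
python3 - <<'E'
from h import *
t=ctrl.camera("top")[205:285,110:200,::-1];s=ctrl.camera("side")[270:360,280:370,::-1]
f=lambda i:cv2.resize(i,(400,int(400*i.shape[0]/i.shape[1])),interpolation=cv2.INTER_CUBIC)
t,s=f(t),f(s);t=cv2.copyMakeBorder(t,0,s.shape[0]-t.shape[0],0,0,cv2.BORDER_CONSTANT)
cv2.imwrite("pics/end.png",np.hstack([t,s]));print(t.shape,s.shape)
E
```

```text
time_s: 5.35
eef_pos: [0.5167, 0.4146, 0.3773]
eef_rot: [-0.0, 0.784, 0.621, 0.0]
wrist_force: [0.7, -1.2, 0.2]
opening: 0.596
grasp_force: 0.0
time_s: 5.6
eef_pos: [0.5502, 0.4702, 0.3759]
eef_rot: [-0.001, 0.783, 0.621, 0.0]
wrist_force: [-0.5, -0.5, -0.1]
opening: 0.599
grasp_force: 0.0
(400, 400, 3) (400, 400, 3)
```

View pics/end.png

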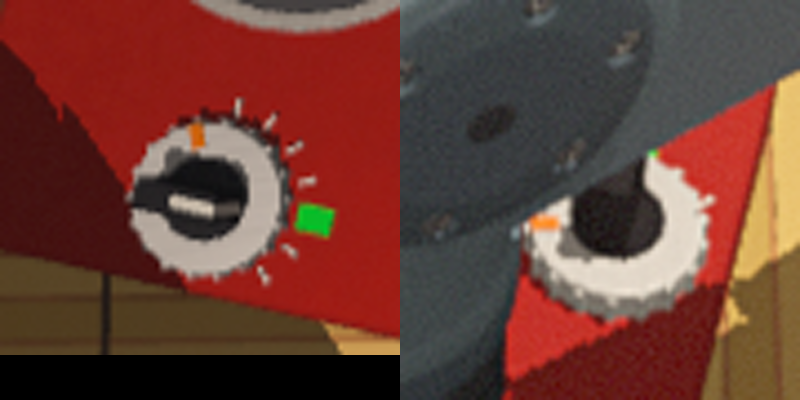

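In the top view (left), the pointer runs from (170,201) to (213,211) towards the green mark at (315,220). The orange line at (197,135) hasn't moved. Checking the pointer angle numerically.

Run:
```python
from h import *
k=400/90
im=cv2.imread("pics/end.png")[:355,:400]
hsv=cv2.cvtColor(im,cv2.COLOR_BGR2HSV);m=np.zeros((355,400),bool);m[185:225,160:225]=1
m&=(hsv[...,2]>120)&(hsv[...,1]<70)
n,l,s,_=cv2.connectedComponentsWithStats(m.astype(np.uint8));
for i in range(1,n):
    if s[i,4]<80: continue
    p=np.argwhere(l==i)[:,::-1].astype(np.float32)
    vx,vy,x,y=cv2.fitLine(p,cv2.DIST_L2,0,.01,.01).ravel()
    f=lambda u,v:w("top",((u+.5)/k-.5+110,(v+.5)/k-.5+205),.119)
    d=f(x+20*vx,y+20*vy)-f(x-20*vx,y-20*vy);print(s[i],np.degrees(np.arctan2(d[1],d[0])),f(x,y))
```

```text
[169 195  46  22 593] -104.09724547776523 [0.47127654 0.22052307]
```

Measured pointer angle is -104°, against a target of about -103.4°. The ring hasn't moved, the knob is released and the arm is clear.

```bash
python3 -c "
from bench import ctrl
print(ctrl.hand_in())"
```

```text
the job is handed in; nothing more can be done
None
```

The red hob's timer pointer is at the green mark (within about 1° by the top camera), the heat ring's orange line hasn't moved, the blue hob was not touched, and I let go of the knob before handing in at about 6 s.

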